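Clear the sample chest and hold its lid at the balance point

TASK

I want to fit a stay to the lid of this sample chest. Take the headset off the lid and hang it by its headband over the bar of the stand, then grip the lid's bar handle, swing the lid up to its over-centre balance point, standing upright with its weight straight above the hinge, and hold it there: the program finishes while still gripping it. Do not let the lid fall shut or go over backwards, and leave the other things on the desk where they are.

Things in the scene. Friction and masses are not known exactly. Their poses are not given: they have to be found in the camera images.
- chest: Open wooden chest, 160 (x) x 220 (y) x 70 mm high, fixed to the desk. Origin: centre of its underside; z up; x points from the front (the lid's handle side) to the hinge side. The closed lid's upper face is 82 mm above the origin.
- lid (a joint): Angle of the chest's lid (board 160 x 220 x 12 mm, about 0.55 kg): 0 shut, as it starts; grows as it opens; about 1.571 upright, the balance point; stop at 2.2, fallen over backwards. The hinge is nearly frictionless: let go off balance, the lid falls that way. Its weight, the hinge axis and the handle bar all lie in the lid's mid-plane.
- lid_hinge (a point): Middle of the lid's hinge axis, which runs along the chest's y: 80 mm to +x of the chest's centre and 76 mm above its underside. It does not move with the lid.
- lid_bar (a point): Middle of the lid's handle: a round steel bar 12 mm thick, parallel to the hinge and 205 mm from it, standing 45 mm clear of the lid's front edge on two arms. The free length between the arms is 124 mm; its axes turn with the lid.
- stand: Fixed wooden stand: base 100 (x) x 230 (y) x 14 mm, two posts 16 mm thick and 168 mm high at y = +-100 mm, and a round metal bar between them along y. Origin: centre of the underside, z up.
- stand_bar (a point): Middle of the stand's bar: 16 mm thick, 184 mm free between the posts, along y, its centre 160 mm above the desk.
- headset: Loose rigid headset, 0.2 kg, standing on its two ear cups on the shut lid: 172 mm wide along its y, 50 mm along x, 150 mm high. Origin: midway between the cups at their undersides; z up. Cups 64 mm high, 112 mm apart inside. At the middle of the band a firm pad 28 (x) x 50 (y) x 32 mm high, top 150 mm and underside 118 mm above the origin: grip it across x.
- headset_crown (a point): Centre of the underside of the headset's top pad, 118 mm above the headset's origin: the place that rests on the stand's bar, with one cup hanging either side of the bar.
- mug: Loose white mug, 80 mm across, 85 mm high, on the desk; leave it alone. Origin: centre of its underside.
- tape_measure: Loose tape measure, 66 x 34 x 60 mm high, on the desk; leave it alone. Origin: centre of its underside.
- phone: Loose phone, 150 x 72 x 9 mm, lying on the desk; leave it alone. Origin: centre of its underside.
- mouse: Loose computer mouse, 110 x 62 x 35 mm, on the desk; leave it alone. Origin: centre of its underside.
- sample_block: Loose dark wood block, 90 x 60 x 30 mm, on the desk; leave it alone. Origin: centre of its underside.
- bowl: Loose black bowl, 110 mm across, 45 mm high, on the desk; leave it alone. Origin: centre of its underside.
Mind the look-alikes: they are no part of the job. There is more than one size of the headset; the job needs the middle-sized.

How it is judged:
On the way:
1. the headset hangs over the stand's bar, let go, and the lid is still shut (x of headset_crown in the frame of stand between -0.03 and 0.03 m and y of headset_crown in the frame of stand between -0.085 and 0.085 m and z of headset_crown in the frame of stand between 0.155 and 0.185 m and angle between headset's own z axis and vertical below 0.4 rad and contact force between headset and stand above 0.5 N and contact force between the fingers and headset below 0.1 N and linear speed of headset below 0.06 m/s and value of joint lid below 0.1 rad), for 0.3 s.
At the end, for the whole second after the job is handed in: Headset at rest over the stand's bar, let go: pad underside on the bar (within 30 mm across it, between the posts), tilted under 0.4 rad. Lid still at 1.571 +-0.07 rad, gripped by the fingers (over 3 N) through the last second (x of headset_crown in the frame of stand between -0.03 and 0.03 m and y of headset_crown in the frame of stand between -0.085 and 0.085 m and z of headset_crown in the frame of stand between 0.155 and 0.185 m and angle between headset's own z axis and vertical below 0.4 rad and contact force between headset and stand above 0.5 N and contact force between the fingers and headset below 0.1 N and linear speed of headset below 0.06 m/s and value of joint lid between 1.501 and 1.641 rad and velocity of joint lid between -0.1 and 0.1 rad/s and contact force between the fingers and lid above 3 N and contact force between headset and lid below 0.1 N); the arm keeps its last pose, push and grip.
It fails at once if the lid goes over backwards (beyond 1.85 rad) (value of joint lid above 1.85 rad).
It fails at once if the lid falls or is flung (faster than 2.5 rad/s) (velocity of joint lid above 2.5 rad/s or velocity of joint lid below -2.5 rad/s).
It fails at once if another thing on the desk is moved more than 30 mm (distance of any of mug, tape_measure, phone, mouse, sample_block, bowl from where it was at the start of the episode above 0.03 m).
It also fails if it takes over 67 s, if anything falls off the work surface, if the arm or the gripper's body presses on something with over 40 N, if the wrist force passes 120 N, or if a joint passes its speed limit or range.

ROBOT

A 7-joint arm with a two-finger parallel gripper is mounted at the origin on the work surface. World frame = base frame: x ahead of the robot, y to its left, z up, the work surface at z = 0. Lengths are in m, angles in rad, forces in N, time in s.
With the tool pointing down it reaches from about 0.425 to 0.875 m from the base axis. Payload 8.4 kg.
Tool frame: the origin (TCP) lies on the centre line of the jaws, within the pads' length; the fingertips stand 14 mm ahead of it and the grasp point (between the pads) lies 5 mm behind it; z points along the fingers, x is the direction in which the jaws open and shut, and the axes are right-handed (so a half turn about z gives the same grasp; the last joint's range is limited). The gripper opens to 85 mm and grips with 20 to 120 N. Pads are 22 mm wide; open, the fingers measure 114 mm over their backs; the gripper's body (76 mm by 85 mm) begins 54 mm behind the grasp point. The pads swing forward as they close: fully open they stand 13 mm farther back than shut.
Start: joints at [1.227, 0.333, 0.04, 1.465, -0.013, 1.343, -0.059], TCP at [0.158, -0.631, 0.245] pointing down, gripper open.
Joint ranges: [-2.58, 2.58], [-0.38, 2.09], [-1.3, 1.39], [0.25, 2.4], [-1.5, 4.64], [0.08, 2.09], [-2.65, 2.65]. Speed limits (rad/s): [2.22, 2.22, 2.79, 2.79, 3.14, 3.14, 3.14].

INTERFACE

Orientations are given as a unit quaternion [w, x, y, z].
In Python, from station import r, get_state, optics gives the robot as it stands. Calls block until the motion is done:
- r.move_ptp(position, orientation): joint-space move of the TCP to a pose.
- r.move_l(position, speed=0.15, frame=None, stop_force=None): straight line of the TCP; frame=None keeps the orientation; speed is the mean speed in m/s. With stop_force (N) it stops when the force on the tool has changed by that much, and returns True; else False.
- r.move_joints(angles): joint-space move.
- r.command_gripper(opening, newtons=None): finger opening in m; newtons is the grip in N (None keeps the last); returns when the fingers have stopped.
- r.pause(seconds).
- r.solve_ik(position, orientation): joint angles nearest the present ones, or None.
- get_state(): the state.
- optics.read_camera(name): name is "side" or "top" or "wrist"; returns the picture (384x512x3 uint8, red, green, blue); there is no depth.
- optics.camera_params(name): a dict with "intrinsics" (3x3 intrinsics, pixels), "xyz" and "orientation" of the camera in the world. Camera axes: x right, y up, looking along -z (the intrinsics and any distortion apply to the point x, -y, -z); pixel columns grow to the right and rows downward; lengths in m; the calibration is good to about 2 mm. A picture is of the moment at which its call begins: read the wrist's pose just before it. camera_params takes no time and is no camera call; for the wrist camera it gives the pose at the moment of the call.
A pose or a line that the arm cannot do raises r.PlanningError and nothing moves.
- r.hand_in(): hands the job in, once; it reports no verdict.
The state is a dict: "time_s": time; "joints": joint angles; "joint_vel": joint speeds; "effort": joint torques, N m; "tool_pos": TCP position; "tcp_rot": TCP orientation; "contact_force": force on the tool from outside, world axes, zero at the start; "moment": the same for the moment, N m; "finger_gap": finger opening in m.
Only numpy, scipy, OpenCV 4.12 (cv2) and the standard library are available. Lean on these libraries where they do the work, as an engineer would, in place of code of your own. Each camera call takes 0.05 s, during which the arm holds its last target.

## Working session

There is one attempt and no reset: what is moved stays moved. The work goes in short steps, each a Python script; the robot and the scene stay as the last script left them, time stands still between calls to the robot, and variables do not carry over. Pictures are saved under pics/ and viewed, and the job is handed in when it is done.

```bash
ls; mkdir -p pics
python3 - <<'E'
from station import r,get_state,optics
import cv2,numpy as np
print(get_state())
for n in ["side","top","wrist"]:
    p=optics.camera_params(n);print(n,{k:(np.round(np.array(v),4).tolist() if not isinstance(v,str) else v) for k,v in p.items()})
    cv2.imwrite(f"pics/{n}0.png",cv2.cvtColor(optics.read_camera(n),cv2.COLOR_RGB2BGR))
E
```

```text
pics
{'time_s': 0.0, 'joints': array([ 1.2267994 ,  0.33387811,  0.03988712,  1.46628881, -0.01340497,
        1.34328025, -0.05851319]), 'joint_vel': array([ 0.00112989, -0.00090191, -0.00014966,  0.00074175, -0.00035528,
       -0.00110679,  0.00166768]), 'effort': array([-1.63873956e-04, -6.58567643e+01,  1.36489268e+00, -4.05559087e+01,
        1.67819776e-02,  1.25665159e-02, -3.95806387e-05]), 'tool_pos': array([ 0.15739534, -0.63020782,  0.24443403]), 'tcp_rot': array([-4.45766014e-04,  7.88135616e-01, -6.15501113e-01, -6.57289133e-04]), 'contact_force': array([-0.10269277,  0.3586193 , -0.51846833]), 'moment': array([-0.00703907, -0.01094413, -0.05065312]), 'finger_gap': 0.08593283071936855}
side {'intrinsics': [[451.874, 0.0, 255.4851], [0.0, 451.874, 185.618], [0.0, 0.0, 1.0]], 'xyz': [-0.0373, 0.6782, 1.2063], 'orientation': [-0.2982, -0.1144, 0.3173, 0.8929]}
top {'intrinsics': [[358.2727, 0.0, 257.9651], [0.0, 358.2727, 189.7065], [0.0, 0.0, 1.0]], 'xyz': [0.3755, -0.002, 1.1098], 'orientation': [-0.7019, -0.0466, 0.0476, 0.7091]}
wrist {'intrinsics': [[291.5339, 0.0, 253.2514], [0.0, 291.5339, 191.3692], [0.0, 0.0, 1.0]], 'xyz': [0.2315, -0.6121, 0.3725], 'orientation': [0.7787, -0.1196, 0.0944, -0.6086]}
```

View pics/side0.png

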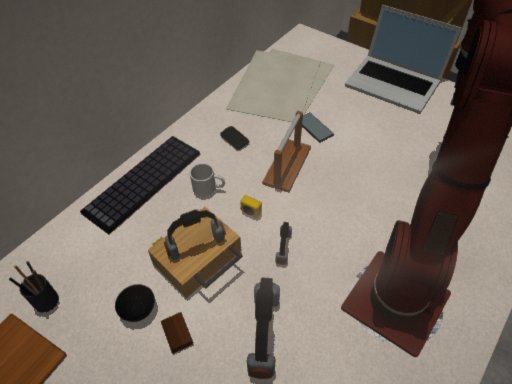

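View pics/top0.png

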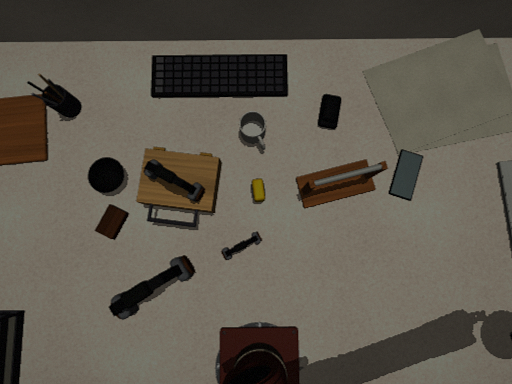

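View pics/wrist0.png

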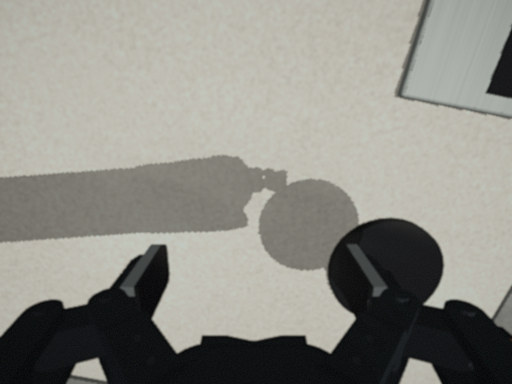

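Candidates for the headset: one on the lid, top (174,181), medium; a small one at (241,245), and a large one at (152,287), both lying on the desk. I choose the one standing on the lid. Next I'll take close crops of both views.

```bash
cat > h.py <<'E'
import numpy as np,cv2
from scipy.spatial.transform import Rotation as R
from scipy.optimize import least_squares
def q2r(q): return R.from_quat([q[1],q[2],q[3],q[0]])
def r2q(m): 
    q=R.from_matrix(m).as_quat(); return [q[3],q[0],q[1],q[2]]
def proj(p,X):
    X=np.atleast_2d(X); c=q2r(p['orientation']).inv().apply(X-np.array(p['xyz'])); c=c*[1,-1,-1]
    u=c@np.array(p['intrinsics']).T; return u[:,:2]/u[:,2:]
def ray(p,uv):
    d=np.linalg.inv(np.array(p['intrinsics']))@[uv[0],uv[1],1]; d=d*[1,-1,-1]
    d=q2r(p['orientation']).apply(d); return np.array(p['xyz']),d/np.linalg.norm(d)
def tri(obs):
    A=np.zeros((3,3));b=np.zeros(3)
    for p,uv in obs:
        o,d=ray(p,uv);M=np.eye(3)-np.outer(d,d);A+=M;b+=M@o
    X=np.linalg.solve(A,b); return X,[np.round(proj(p,X)[0]-uv,1).tolist() for p,uv in obs]
def onz(p,uv,z):
    o,d=ray(p,uv); return o+d*(z-o[2])/d[2]
E
python3 - <<'E'
import cv2
s=cv2.imread('pics/side0.png');t=cv2.imread('pics/top0.png')
def crop(im,x,y,w,h,k,n): cv2.imwrite(n,cv2.resize(im[y:y+h,x:x+w],None,fx=k,fy=k,interpolation=cv2.INTER_CUBIC))
crop(s,140,195,110,110,5,'pics/s_ch.png')
crop(t,125,140,110,100,6,'pics/t_ch.png')
crop(s,250,100,90,100,6,'pics/s_st.png')
crop(t,285,145,110,70,6,'pics/t_st.png')
E
```

```text
(no output)
```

View pics/s_ch.png

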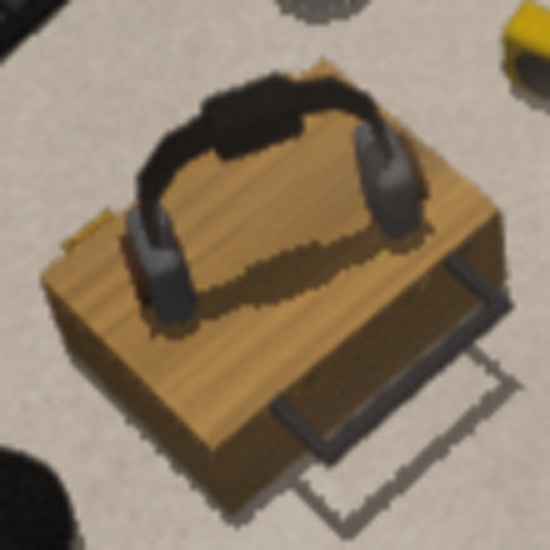

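View pics/t_ch.png

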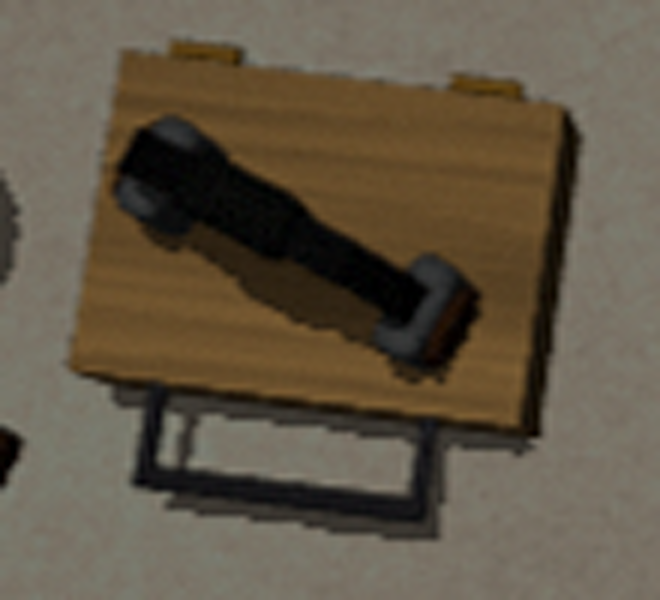

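View pics/s_st.png

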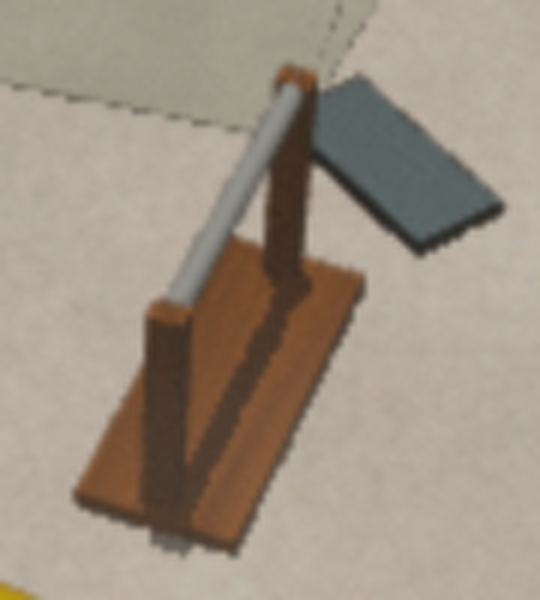

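View pics/t_st.png

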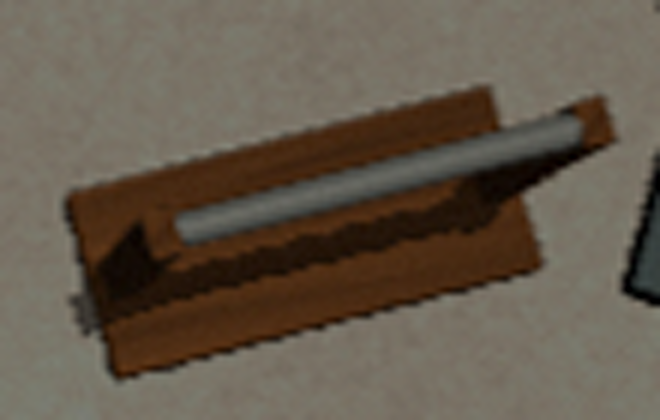

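Run:
```python
from station import optics
from h import *
S=optics.camera_params('side');T=optics.camera_params('top')
sc=lambda u,v:(140+u/5-.4,195+v/5-.4); tc=lambda u,v:(125+u/6-.42,140+v/6-.42)
ss=lambda u,v:(250+u/6-.42,100+v/6-.42); ts=lambda u,v:(285+u/6-.42,145+v/6-.42)
def P(n,a,b): 
    X,e=tri([(S,a),(T,b)]);print(n,np.round(X,4),e);return X
fl=P('lidFL',sc(210,448),tc(70,370));fr=P('lidFR',sc(500,212),tc(525,430))
br=P('lidBR',sc(322,62),tc(568,108));bl=P('lidBL',sc(42,280),tc(120,50))
c=(fl+fr+br+bl)/4;print('centre',c,'w',np.linalg.norm(fl-fr),np.linalg.norm(bl-br),np.linalg.norm(fl-bl),np.linalg.norm(fr-br))
d=(bl+br-fl-fr);print('yaw',np.arctan2(d[1],d[0]));d=(fl+bl-fr-br);print('yaw',np.arctan2(-d[0],d[1]))
b1=P('barL',sc(330,452),tc(146,478));b2=P('barR',sc(503,303),tc(423,510));print(np.linalg.norm(b1-b2),(b1+b2)/2)
P('pad',sc(253,115),tc(250,215))
a=P('barstL',ss(180,298),ts(185,228));b=P('barstR',ss(297,92),ts(575,130));print(np.linalg.norm(a-b),(a+b)/2,np.arctan2(-(a-b)[0],(a-b)[1]))
# base corners top
for uv in [(70,200),(118,378),(542,265),(490,88)]: print(np.round(onz(T,ts(*uv),.014),4))
```

```text
lidFL [0.4859 0.3495 0.0785] [[0.9, 0.2], [-0.4, -0.7]]
lidFR [0.4556 0.131  0.0729] [[1.0, 0.2], [-0.5, -0.9]]
lidBR [0.6143 0.1108 0.0728] [[0.9, 0.2], [-0.5, -0.9]]
lidBL [0.6421 0.3297 0.0758] [[-0.1, -0.0], [0.1, 0.1]]
centre [0.54946174 0.23025076 0.07499293] w 0.22063354570934057 0.22070917766478498 0.15748081826952365 0.1599169801985703
yaw -0.12594143603121769
yaw -0.13192056473876296
barL [0.4329 0.3114 0.0766] [[0.6, 0.1], [-0.3, -0.5]]
barR [0.4166 0.1791 0.0729] [[0.6, 0.1], [-0.3, -0.5]]
0.13334142700564006 [0.42478878 0.24523283 0.07474526]
pad [0.5379 0.2303 0.2145] [[1.4, 0.4], [-0.8, -1.3]]
barstL [ 0.5199 -0.1566  0.1684] [[0.2, 0.0], [-0.1, -0.2]]
barstR [ 0.5635 -0.3339  0.1625] [[0.2, 0.0], [-0.1, -0.2]]
0.18271194672452354 [ 0.54169325 -0.24524938  0.1654707 ] 0.24115682342894537
[ 0.5582 -0.1233  0.014 ]
[ 0.4658 -0.1456  0.014 ]
[ 0.5219 -0.3654  0.014 ]
[ 0.6151 -0.3433  0.014 ]
```

```bash
cat >> h.py <<'E'
def down(yaw): # tool z down, tool x at given heading
    x=np.array([np.cos(yaw),np.sin(yaw),0]);z=np.array([0,0,-1.]);return r2q(np.column_stack([x,np.cross(z,x),z]))
E
python3 - <<'E'
from station import optics,r,get_state
from h import *
hy=-0.479; sy=0.241; cy=-0.128
def show(n,p,yaw):
    q=r.solve_ik(p,down(yaw)); print(n,round(yaw,2),None if q is None else np.round(q,2))
for f in (0,np.pi):
    show('look',[.538,.23,.36],hy+f); show('grasp',[.538,.23,.218],hy+f)
    for g in(sy-np.pi/2,sy+np.pi/2):
        if f==0: show('hang',[.541,-.245,.36],g);show('hang',[.541,-.245,.187],g)
    show('bar',[.425,.245,.08],cy+f);show('barup',[.63,.22,.28],cy+f)
E
```

```text
look -0.48 [ 0.46  0.41 -1.28  1.39  0.39  1.62 -1.25]
grasp -0.48 [ 0.46  0.49 -1.24  1.62  0.48  1.37 -1.32]
hang -1.33 [ 0.59  0.2  -0.29  1.4   0.06  1.54 -1.02]
hang -1.33 [ 0.6   0.28 -0.3   1.67  0.09  1.21 -1.05]
hang 1.81 [ 0.82  0.23 -0.57  1.39  0.12  1.55  2.07]
hang 1.81 [ 0.84  0.32 -0.59  1.66  0.19  1.23  2.02]
bar -0.13 [ 0.46  0.45 -1.25  1.99  0.5   1.06 -1.14]
barup -0.13 [ 0.31  0.57 -1.09  1.32  0.5   1.54 -0.86]
look 2.66 [ 0.37  0.33 -1.1   1.4   0.3   1.59  1.96]
grasp 2.66 [ 0.38  0.42 -1.09  1.62  0.38  1.33  1.9 ]
bar 3.01 [ 0.35  0.36 -1.09  1.99  0.38  1.01  2.09]
barup 3.01 [ 0.31  0.57 -1.1   1.32  0.5   1.54  2.28]
```

Run:
```python
from station import optics,r,get_state
from h import *
q=r.solve_ik([.158,-.56,.42],get_state()['tcp_rot']); q=list(q); print(np.round(q,2))
r.move_joints(q)
q[0]=-0.40;q[2]=0.0;r.move_joints(q)
print(get_state()['tool_pos'],get_state()['time_s'])
for f in (0,np.pi):
    s=r.solve_ik([.538,.23,.37],down(-.479+f)); print(np.round(s,2))
r.move_ptp([.53,.22,.37],down(-.479)) 
for i,p in enumerate([[.53,.22,.37],[.50,.26,.33]]):
    r.move_l(p,speed=.2); r.pause(.2)
    pr=optics.camera_params('wrist'); im=optics.read_camera('wrist')
    np.save(f'w{i}.npy',np.array([pr],dtype=object),allow_pickle=True)
    cv2.imwrite(f'pics/w1_{i}.png',cv2.cvtColor(im,cv2.COLOR_RGB2BGR))
print(get_state()['time_s'],get_state()['joints'])
```

```text
[ 1.19  0.16  0.04  1.32 -0.01  1.65 -0.1 ]
[0.55074621 0.18562825 0.41986371] 3.8833
[-0.5   0.17  0.02  1.42 -0.    1.55 -0.96]
[-0.3   0.18 -0.21  1.41  0.04  1.56  2.15]
5.925 [-0.54425009  0.12775062 -0.01411666  1.54352202  0.00205162  1.46930538
 -1.0388789 ]
```

View pics/w1_0.png

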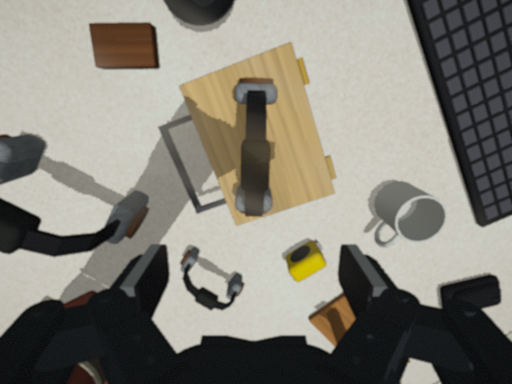

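View pics/w1_1.png

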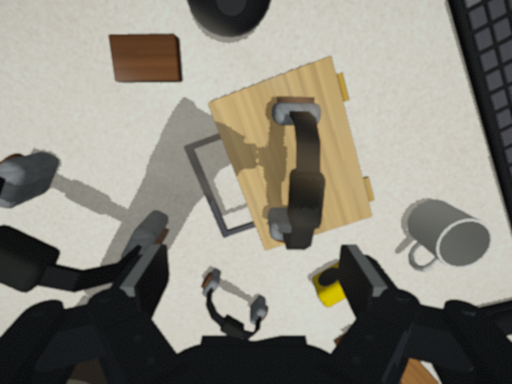

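The first wrist view shows the medium headset's pad at about (256,155), standing on the lid and close to aligned with the jaws. The large one is at left (60,220) and the small one at (212,285). I'll crop the pad for accurate corners.

Run:
```python
import cv2
for i,(x,y) in enumerate([(170,40),(180,60)]):
    im=cv2.imread(f'pics/w1_{i}.png')[y:y+195,x:x+195]
    im=cv2.convertScaleAbs(im,alpha=1.6,beta=20)
    cv2.imwrite(f'pics/w1c_{i}.png',cv2.resize(im,None,fx=3,fy=3,interpolation=cv2.INTER_CUBIC))
```

```text
(no output)
```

View pics/w1c_0.png

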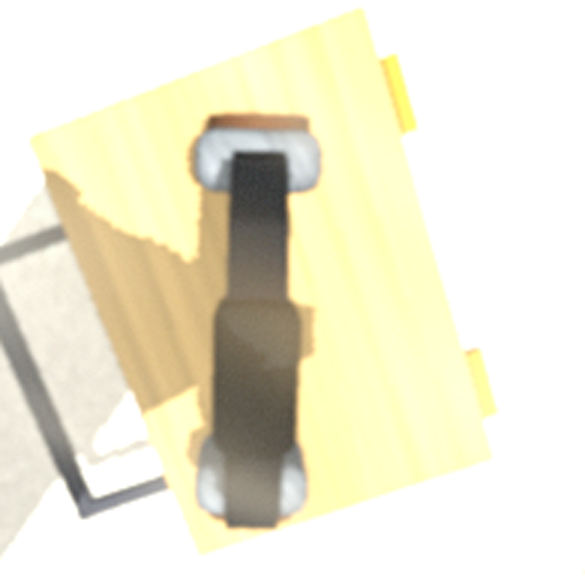

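View pics/w1c_1.png

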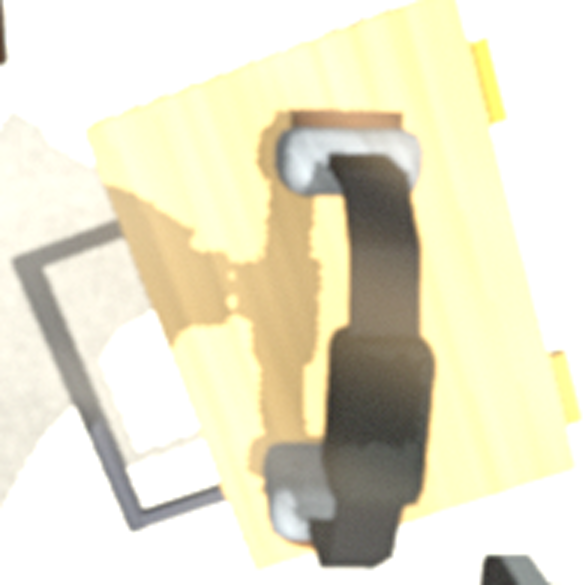

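Run:
```python
from h import *
P0=np.load('w0.npy',allow_pickle=True)[0];P1=np.load('w1.npy',allow_pickle=True)[0]
a=lambda u,v:(170+u/3-.33,40+v/3-.33); b=lambda u,v:(180+u/3-.33,60+v/3-.33)
D={}
def P(n,x,y):
    X,e=tri([(P0,a(*x)),(P1,b(*y))]);print(n,np.round(X,4),e);D[n]=X
print(P0['xyz'],P1['xyz'],ray(P0,(256,192))[1])
P('farL',(217,303),(331,340));P('farR',(299,303),(430,342))
P('nearL',(213,447),(326,488));P('nearR',(296,450),(420,500))
P('lidFL',(33,140),(90,130));P('lidBL',(362,8),(452,-5));P('lidBR',(490,458),(574,466));P('lidFR',(203,553),(258,568))
P('barR',(85,508),(137,520)); P('barL',(-2,250),(22,262))
m=(D['farL']+D['farR']+D['nearL']+D['nearR'])/4;print('pad',m)
d=D['farL']+D['farR']-D['nearL']-D['nearR'];print('yaw',np.arctan2(-d[0],d[1]),np.linalg.norm(d)/2)
c=(D['lidFL']+D['lidFR']+D['lidBL']+D['lidBR'])/4;print('lid',c)
d=D['lidBL']+D['lidBR']-D['lidFL']-D['lidFR'];print(np.arctan2(d[1],d[0]))
# cup edges at z .082+0.032 : outer cup of left (top) and right
```

```text
[0.56499966 0.28777768 0.49810751] [0.53577311 0.32696305 0.45888148] [-0.13183874 -0.27264118 -0.95304005]
farL [0.5367 0.2585 0.2117] [[-0.4, 0.7], [0.5, -0.8]]
farR [0.5608 0.2476 0.221 ] [[-0.3, 0.5], [0.3, -0.5]]
nearL [0.5141 0.2172 0.2138] [[0.4, -0.6], [-0.5, 0.7]]
nearR [0.5386 0.2054 0.2226] [[-0.1, 0.2], [0.1, -0.2]]
lidFL [0.4856 0.3485 0.0786] [[0.1, -0.2], [-0.1, 0.2]]
lidBL [0.6381 0.327  0.0866] [[-0.3, 0.8], [0.3, -0.8]]
lidBR [0.6098 0.1153 0.0821] [[0.1, -0.2], [-0.2, 0.2]]
lidFR [0.4557 0.1333 0.0758] [[-0.2, 0.3], [0.2, -0.3]]
barR [0.4176 0.1861 0.0844] [[0.2, -0.2], [-0.2, 0.2]]
barL [0.4335 0.315  0.0602] [[-3.5, 2.5], [3.7, -2.8]]
pad [0.53755458 0.23216375 0.21726108]
yaw -0.49145162917053437 0.047405776384247464
lid [0.54732201 0.23103026 0.08075795]
-0.1280883981590904
```

Run:
```python
from station import optics,r,get_state
from h import *
x,y=.5376,.2322
q=down(-.491)
r.move_ptp([x,y,.30],q); print(r.move_l([x,y,.219],speed=.08,stop_force=8))
r.command_gripper(0.0,40); s=get_state();print(s['tool_pos'],s['finger_gap'],s['contact_force'],s['time_s'])
cv2.imwrite('pics/g_s.png',cv2.cvtColor(optics.read_camera('side'),cv2.COLOR_RGB2BGR)[170:300,120:280].repeat(4,0).repeat(4,1))
```

```text
False
[0.53783134 0.23219791 0.21927314] 0.02737748068626759 [1.05322827 0.33884876 1.22396244] 7.9833
```

View pics/g_s.png

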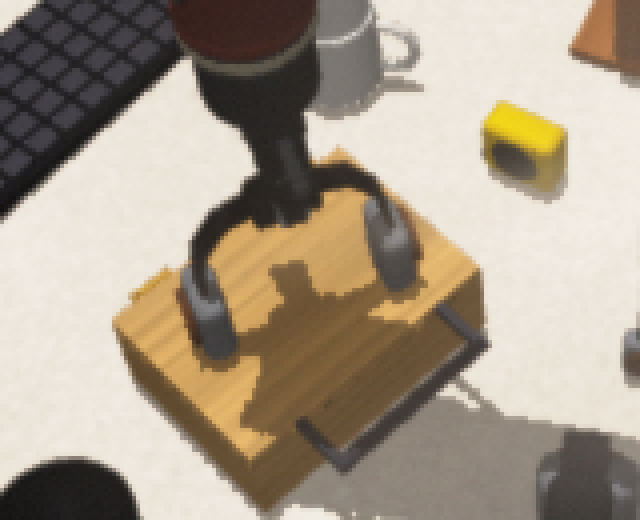

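The picture shows the fingers on the pad, with a 27.4 mm gap that matches the 28 mm pad. Next I'll lift and carry it over.

Run:
```python
from station import optics,r,get_state
from h import *
p=get_state()['tool_pos']
r.move_l([p[0],p[1],.37],speed=.15)
q=down(.241-np.pi/2)
r.move_ptp([.541,-.245,.37],q)
r.move_l([.541,-.245,.325],speed=.1);r.pause(.3)
s=get_state();print(s['tool_pos'],s['finger_gap'],s['contact_force'],s['time_s'])
for n in('side','top'):
  im=cv2.cvtColor(optics.read_camera(n),cv2.COLOR_RGB2BGR); cv2.imwrite(f'pics/h_{n}.png',im)
pr=optics.camera_params('wrist');np.save('wh.npy',np.array([pr],dtype=object));cv2.imwrite('pics/h_w.png',cv2.cvtColor(optics.read_camera('wrist'),cv2.COLOR_RGB2BGR))
a=cv2.imread('pics/h_side.png')[60:220,220:360];b=cv2.imread('pics/h_top.png')[110:230,270:410]
a=cv2.resize(a,None,fx=2.5,fy=2.5,interpolation=2);b=cv2.resize(b,None,fx=2.5,fy=2.5,interpolation=2)
cv2.imwrite('pics/h_c.png',np.hstack([a,np.pad(b,((0,a.shape[0]-b.shape[0]),(0,0),(0,0)))]))
```

```text
[ 0.54115108 -0.2451384   0.32550378] 0.027106761287072838 [ 0.22822648  0.00444733 -2.05091021] 11.8333
```

View pics/h_c.png

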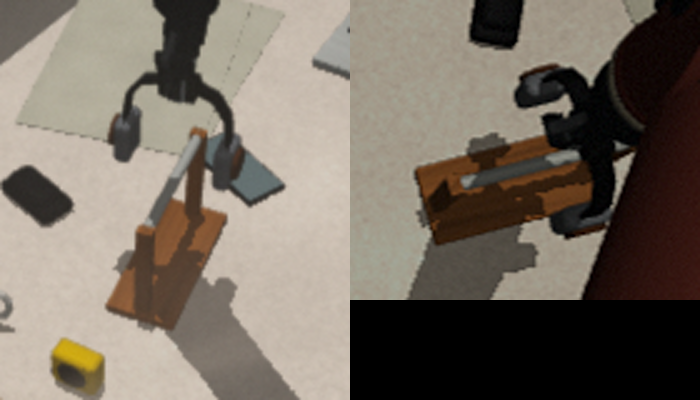

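View pics/h_w.png

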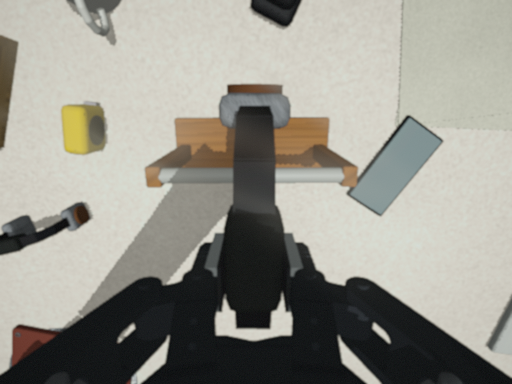

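The crops show the band above the bar with one cup on each side. In the wrist view the bar runs from (160,176) to (345,176), square to the headset. I'll check its line, then lower.

Run:
```python
from station import optics,r,get_state
from h import *
p=np.load('wh.npy',allow_pickle=True)[0]
for uv in [(160,175),(345,175)]: print(onz(p,uv,.162))
print(r.move_l([.541,-.245,.215],speed=.1))
st=r.move_l([.541,-.245,.182],speed=.03,stop_force=3);s=get_state();print(st,s['tool_pos'],s['contact_force'],s['finger_gap'])
im=cv2.cvtColor(optics.read_camera('side'),cv2.COLOR_RGB2BGR)[60:220,220:360]; cv2.imwrite('pics/low.png',cv2.resize(im,None,fx=3,fy=3,interpolation=2))
print(s['time_s'])
```

```text
[ 0.52030592 -0.15144119  0.162     ]
[ 0.56557108 -0.33644958  0.162     ]
False
True [ 0.54084052 -0.24490509  0.18713722] [-0.76128508  0.11005582  5.36030255] 0.02756788898238047
14.0917
```

View pics/low.png

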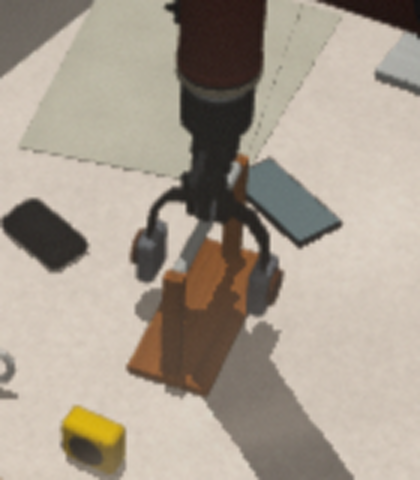

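Contact came at TCP z 0.187, so the pad underside is at about 0.168, which is on the bar. Releasing now.

Run:
```python
from station import optics,r,get_state
from h import *
r.command_gripper(0.06); r.pause(.2)
r.move_l([.541,-.245,.34],speed=.1);r.pause(.4)
print(get_state()['time_s'])
im=cv2.cvtColor(optics.read_camera('side'),cv2.COLOR_RGB2BGR)[60:220,220:360]; cv2.imwrite('pics/rel.png',cv2.resize(im,None,fx=3,fy=3,interpolation=2))
im=cv2.cvtColor(optics.read_camera('wrist'),cv2.COLOR_RGB2BGR); cv2.imwrite('pics/relw.png',im)
```

```text
16.8417
```

View pics/rel.png

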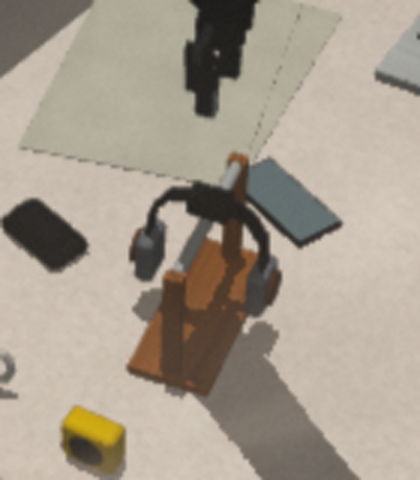

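View pics/relw.png

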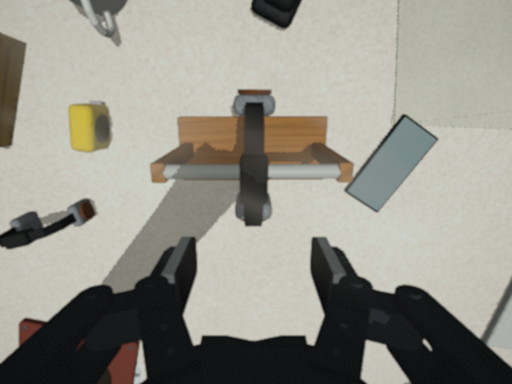

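The headset hangs level on the bar. In the wrist view the pad is at (254,172) over the bar, and the fingers are clear. Next I'll look at the lid handle from two wrist positions.

Run:
```python
from station import optics,r,get_state
from h import *
r.move_l([.541,-.245,.38],speed=.2)
q=down(-.128)
r.move_ptp([.425,.20,.28],q)
o=[]
for i,p in enumerate([[.425,.20,.28],[.455,.16,.25]]):
    r.move_l(p,speed=.15); r.pause(.2)
    pr=optics.camera_params('wrist'); im=optics.read_camera('wrist')
    np.save(f'b{i}.npy',np.array([pr],dtype=object)); cv2.imwrite(f'pics/b_{i}.png',cv2.cvtColor(im,cv2.COLOR_RGB2BGR))
s=get_state();print(s['time_s'],np.round(s['joints'],2))
```

```text
20.3 [-0.61 -0.02  0.18  1.86  0.    1.3  -0.56]
```

View pics/b_0.png

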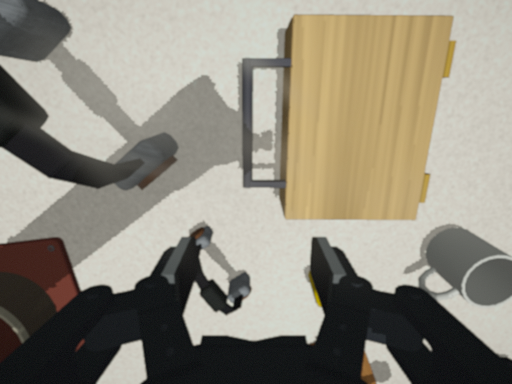

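View pics/b_1.png

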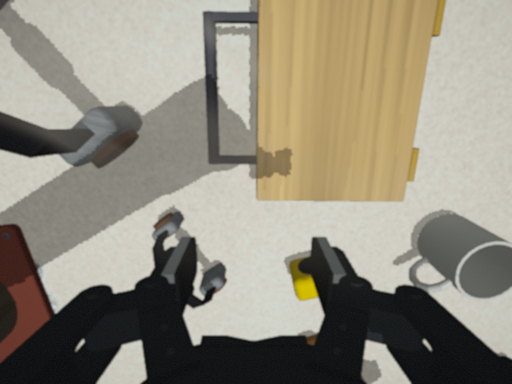

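Run:
```python
from h import *
P0=np.load('b0.npy',allow_pickle=True)[0];P1=np.load('b1.npy',allow_pickle=True)[0]
X=[]
for n,a,b in [('L',(248,62),(211,17)),('R',(249,184),(214,160)),('FR',(286,219),(257,199)),('BR',(415.5,219),(403,200))]:
    x,e=tri([(P0,a),(P1,b)]);print(n,np.round(x,4),e);X.append(x)
d=X[0]-X[1];print((X[0]+X[1])/2,np.linalg.norm(d),np.arctan2(-d[0],d[1]))
for uv in[(248,62),(249,184)]:print(onz(P0,uv,.08))
c=[onz(P0,uv,.082)[:2] for uv in[(295,14),(286,219),(415.5,219),(452,15)]];print(np.round(c,4),np.mean(c,0))
```

```text
L [0.4339 0.3145 0.0709] [[0.3, -0.3], [-0.3, 0.3]]
R [0.4171 0.184  0.0854] [[-0.2, 0.3], [0.3, -0.4]]
FR [0.4552 0.1385 0.0918] [[0.1, -0.1], [-0.1, 0.1]]
BR [0.6099 0.1149 0.0838] [[-0.0, 0.0], [0.0, -0.0]]
[0.42552034 0.24925461 0.07813584] 0.1322978245091512 -0.12827337851953868
[0.43362758 0.3132008  0.08      ]
[0.41714906 0.18288881 0.08      ]
[[0.4853 0.3501]
 [0.4557 0.1341]
 [0.6109 0.114 ]
 [0.6385 0.3292]] [0.54760499 0.23183927]
```

The measured bar is at (0.425,0.247), about 76 to 78 mm high, with yaw -0.128. This agrees with the chest corners, so I'll grip it.

Run:
```python
from station import optics,r,get_state
from h import *
r.command_gripper(.036)
r.move_ptp([.4248,.2465,.15],down(-.128))
print(r.move_l([.4248,.2465,.071],speed=.06,stop_force=8),get_state()['contact_force'])
r.command_gripper(0.0,50);r.pause(.2)
s=get_state();print(s['tool_pos'],s['finger_gap'],s['contact_force'],s['time_s'],np.round(s['joints'],2))
im=cv2.cvtColor(optics.read_camera('side'),cv2.COLOR_RGB2BGR)[170:320,120:280]; cv2.imwrite('pics/bg.png',cv2.resize(im,None,fx=4,fy=4,interpolation=2))
```

```text
False [ 0.16132098 -0.44459531  0.28691076]
[0.42427702 0.24673064 0.07136259] 0.010283882078941523 [-4.49382508 -0.36639538  5.26951437] 23.275 [-0.7   0.18  0.09  2.04 -0.02  0.92 -0.73]
```

View pics/bg.png

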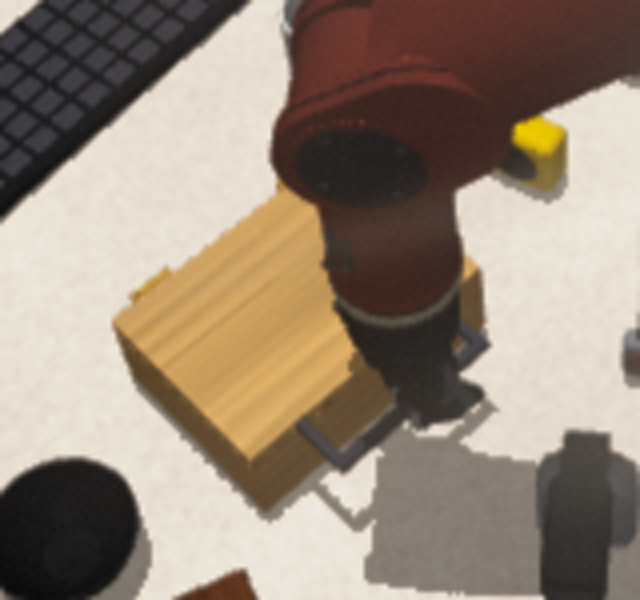

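```bash
cat > arc.py <<'E'
import numpy as np
B=np.array([.4243,.2467,.0714]);u=np.array([np.cos(-.128),np.sin(-.128),0]);k=np.array([0,0,1.])
def P(th): return B+.205*((1-np.cos(th))*u+np.sin(th)*k)
E
python3 - <<'E'
from station import optics,r,get_state
from h import *
from arc import P
for th in np.radians([5,10,15]):
    r.move_l(P(th),speed=.06); s=get_state();print(np.round(s['tool_pos']-P(th),4),s['finger_gap'],np.round(s['contact_force'],1))
print(s['time_s'])
im=cv2.cvtColor(optics.read_camera('side'),cv2.COLOR_RGB2BGR)[170:320,120:280]; cv2.imwrite('pics/l1.png',cv2.resize(im,None,fx=4,fy=4,interpolation=2))
E
```

```text
[-0.0001 -0.      0.0001] 0.010553902104316528 [-0.9  1.8 -2.7]
[-0.0002 -0.      0.0001] 0.010453259260440263 [-2.9  0.9 -3.5]
[-0.0002 -0.0001  0.0006] 0.010351352275779437 [-5.4  1.7 -3.7]
24.6833
```

View pics/l1.png

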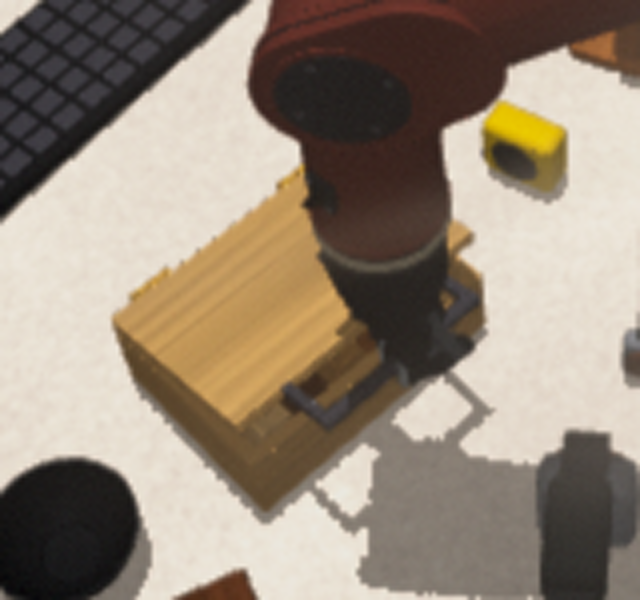

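The lid is opening with the bar in the fingers, and forces are only a few N. I'll continue.

Run:
```python
from station import optics,r,get_state
from h import *
from arc import P
for d in range(23,88,8):
    th=np.radians(d)
    r.move_l(P(th),speed=.07); s=get_state();f=s['contact_force'];print(d,np.round(s['tool_pos']-P(th),4),round(s['finger_gap'],4),np.round(f,1))
    if np.linalg.norm(f)>35: break
print(s['time_s'])
im=cv2.cvtColor(optics.read_camera('side'),cv2.COLOR_RGB2BGR)[130:280,120:280]; cv2.imwrite('pics/l2.png',cv2.resize(im,None,fx=4,fy=4,interpolation=2))
```

```text
23 [-0.0007 -0.      0.0006] 0.0102 [-8.6  0.3 -0.7]
31 [-0.0013 -0.      0.0006] 0.0104 [-11.7   0.5   1.8]
39 [-0.0019  0.      0.0011] 0.01 [-17.1  -2.5   8.3]
47 [-0.0022 -0.0001  0.0021] 0.01 [-21.1  -3.9  16.6]
55 [-0.0009 -0.0002  0.0034] 0.0102 [-19.3  -4.2  19.5]
63 [ 0.0008 -0.0006  0.0036] 0.0101 [-9.9 -3.3 15. ]
71 [ 0.001  -0.0009  0.0031] 0.0097 [-7.1 -3.  11.5]
79 [ 0.0013 -0.0011  0.0021] 0.01 [-4.1 -3.4  8. ]
87 [ 0.0016 -0.0012  0.0019] 0.0102 [-2.2 -3.4  7.2]
29.7583
```

View pics/l2.png

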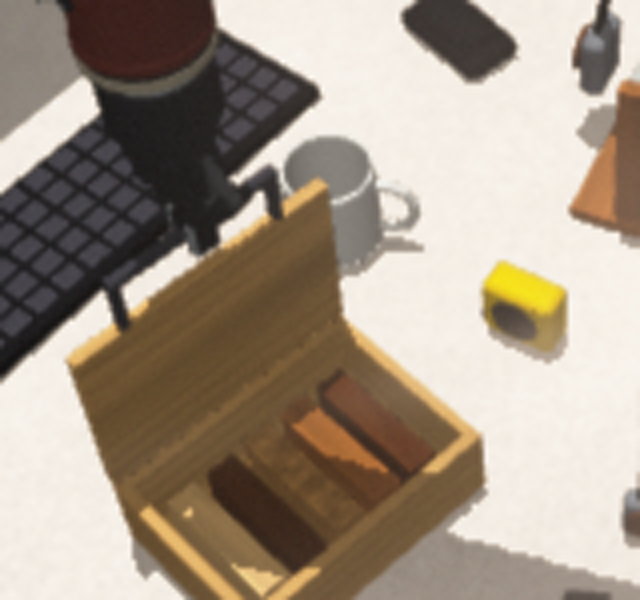

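Run:
```python
from station import optics,r,get_state
from h import *
from arc import P
r.move_l(P(np.pi/2),speed=.03);r.pause(.5); s=get_state();print(s['tool_pos'],np.round(s['tool_pos']-P(np.pi/2),4),np.round(s['contact_force'],1),s['finger_gap'],s['time_s'])
c=np.array([.548,.231,0]);u=np.array([np.cos(.128),-np.sin(.128),0]);v=np.array([-u[1],u[0],0]);k=np.array([0,0,1.])
h=c+.08*u+.076*k
for n,box in(('side',(130,280,120,280)),('top',(100,240,110,270))):
    p=optics.camera_params(n);im=cv2.cvtColor(optics.read_camera(n),cv2.COLOR_RGB2BGR)
    y0,y1,x0,x1=box;K=5
    cr=cv2.resize(im[y0:y1,x0:x1],None,fx=K,fy=K,interpolation=cv2.INTER_CUBIC)
    cv2.imwrite(f'pics/f_{n}_raw.png',cr)
    for th,col in((1.5,(255,0,0)),(1.571,(0,255,0)),(1.64,(0,0,255))):
        a=-np.cos(th)*u+np.sin(th)*k; nrm=np.sin(th)*u+np.cos(th)*k
        for t in(-.006,.006):
            pts=[h+s_*.11*v+d*a+t*nrm for s_,d in((1,0),(1,.16),(-1,.16),(-1,0))]
            q=(proj(p,np.array(pts))-[x0,y0]+.5)*K
            cv2.polylines(cr,[q.astype(int)],False,col,1)
    cv2.imwrite(f'pics/f_{n}.png',cr)
```

```text
[0.62891632 0.21937595 0.27774547] [ 0.0013 -0.0012  0.0013] [-1.4 -3.   6.6] 0.010260527747162903 30.8167
```

View pics/f_side.png

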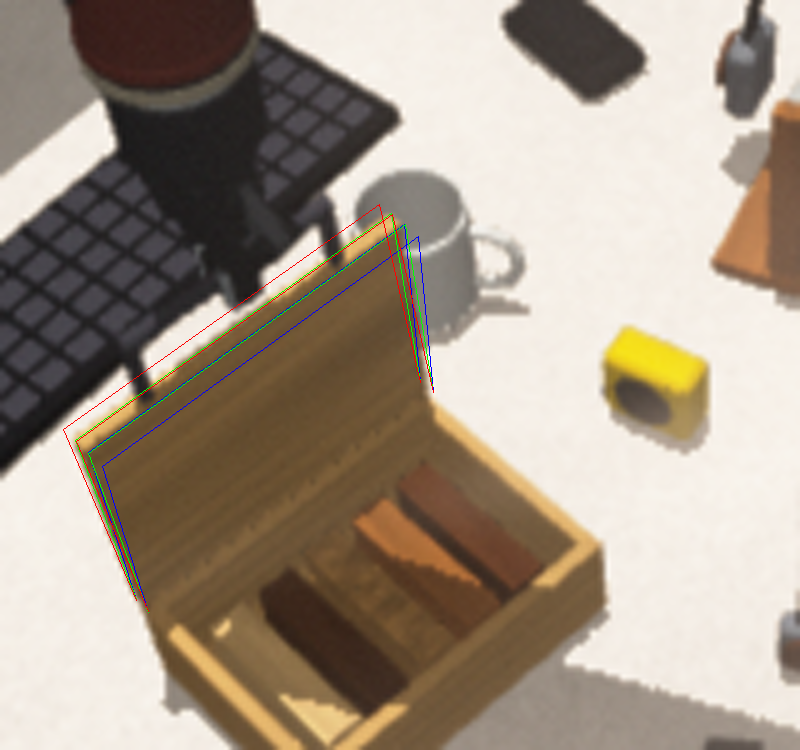

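View pics/f_side_raw.png

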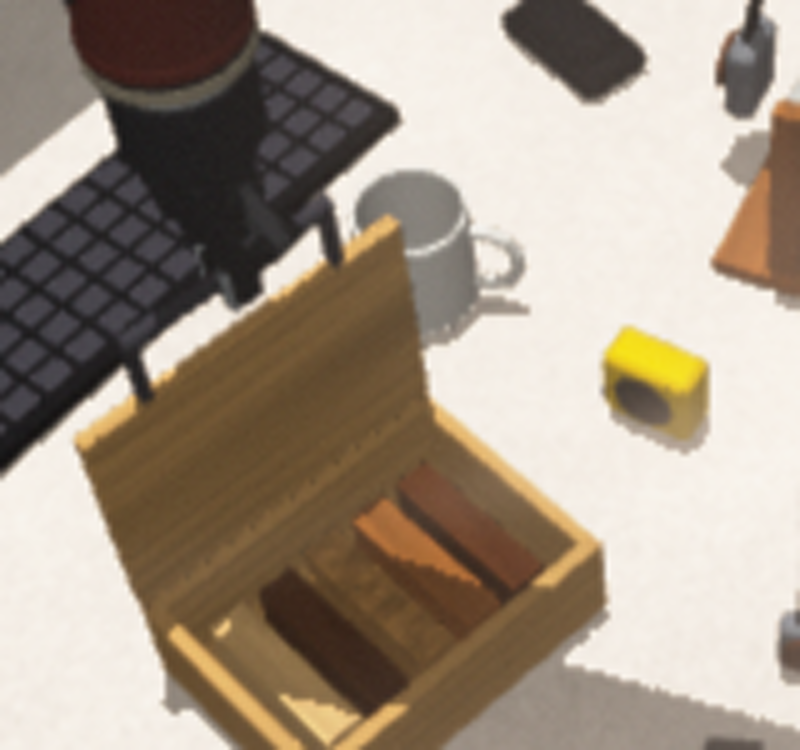

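View pics/f_top.png

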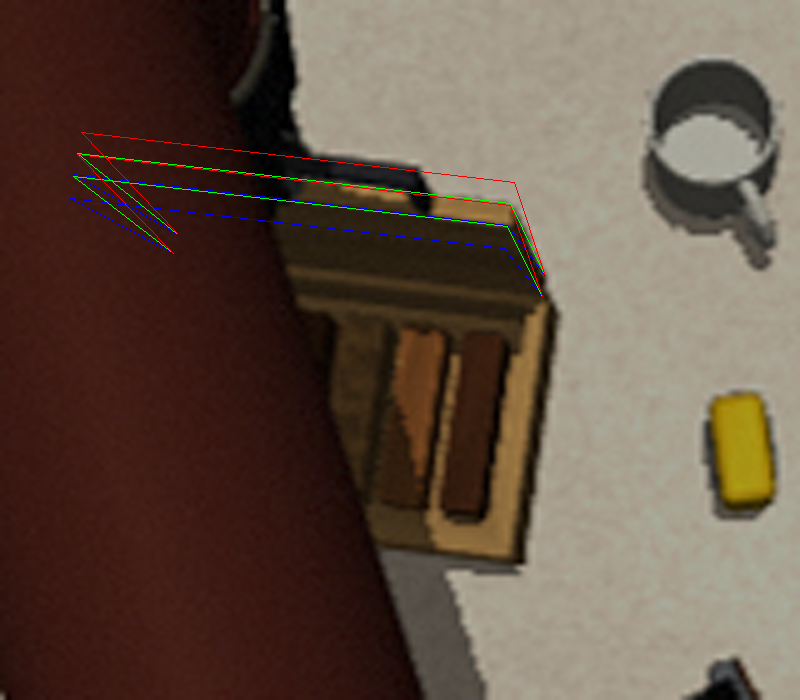

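In both views the 1.571 outline sits on the lid's top edge: side (80,437) to (393,218), top (300,180) to (512,205). I'll make a last check of the headset and the other objects.

Run:
```python
from station import optics,r,get_state
from h import *
r.pause(.5); s=get_state();print(s['tool_pos'],np.round(s['contact_force'],1),s['finger_gap'],np.abs(s['joint_vel']).max(),s['time_s'])
for n in('side','top'): cv2.imwrite(f'pics/z_{n}.png',cv2.cvtColor(optics.read_camera(n),cv2.COLOR_RGB2BGR))
cv2.imwrite('pics/z.png',cv2.vconcat([cv2.resize(cv2.imread(f'pics/z_{n}.png'),None,fx=.78,fy=.78,interpolation=3) for n in('side','top')]))
```

```text
[0.62894645 0.2193759  0.27778302] [-1.6 -3.1  4.9] 0.009806805393944273 0.0019979540587996302 31.4167
```

View pics/z.png

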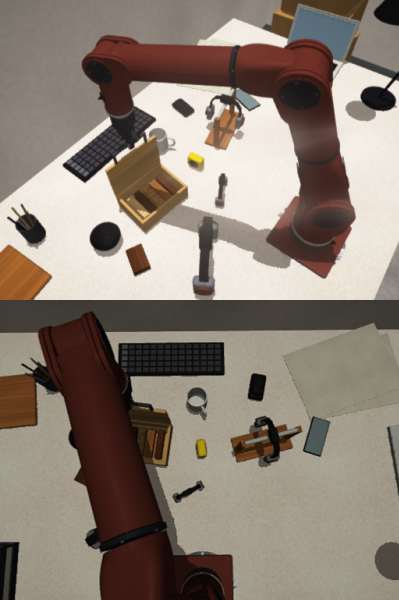

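The headset hangs on the stand at side (225,103) in this scaled picture. The lid is upright and gripped, and the other things are where they were. Handing in.

```bash
python3 -c "
from station import r
print(r.hand_in())"
```

```text
the job is handed in; nothing more can be done
None
```

I hung the medium headset (the one on the lid) by its pad over the stand's bar. I then gripped the lid's handle, swung the lid upright and handed in while still holding it, at about 31 s of the 67 s allowed.

**Lid angle:** the 1.571 rad outline matched the lid in both the side and top views. From the gripper's position I estimate about 1.578 rad, which is within tolerance.

**Grip:** it was set to 50 N and steady. The finger gap read about 10 mm on the 12 mm bar, a little under its thickness.

**Headset:** it touched down at gripper height 0.187 m, so the pad underside is at about 0.168 m, on the bar. In the last picture it hung there clear of the gripper and the lid.

**Forces:** the highest reading I took was about 28 N, partway through the swing, and it had dropped to about 6 N by the end.

**Other objects:** nothing appeared to have moved in the last pictures. I judged this by eye and did not measure it, and the arm covered part of the top view around the chest.

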